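# Set the two race rollers at the top of the classroom ramp

### The job

Get the rolling race ready for the next run: push the blue solid roller and the copper pipe offcut up the ramp, each along its own lane, over the crest and into the dip against the red stop, so that both rest there and don't roll back down. Only push them with the fingers: do not lift or carry them, and leave the other things on the table where they are.

Things in the scene. Friction and masses are not known exactly. Their poses are not given: they have to be found in the camera images.
- ramp: Fixed twin-lane ramp on a 360 x 240 x 12 mm board. Origin on the table, midway between the lanes (board reaches 90 mm to +y, 150 mm to -y). x points uphill along the lanes, z up. White lanes 56 mm wide at y = +45 and -45 mm, with yellow rails 10 mm high beside them (middle rail 34 mm wide). They climb at 7 degrees from x = -155 mm to a crest at x = 85 mm, then dip to the red stop.
- crest (a point): The crest, midway between the lanes at lane surface level, 70 mm above the table; a roller's centre passes it 95 mm above the table. Beyond it the lanes dip at 10 degrees to the upright red stop (face at ramp x = 144 mm, top 101 mm above the table). A roller past the crest rolls on to the stop by itself; one short of it rolls back to the foot.
- lip (a point): Middle of the top edge of the yellow lip across the foot of both lanes, 51 mm above the table: 10 mm above the lane, 8 mm thick, from ramp x = -155 to -147 mm. It holds the rollers at the foot. Fingers can come down beyond it on the downhill side and reach over it to the rollers.
- seat_left (a point): Where the centre of a seated roller lies in the lane at +y of the ramp: ramp x = 119 mm, y = +45 mm, 89 mm above the table. Axes as the ramp's.
- seat_right (a point): The same in the other lane: ramp x = 119 mm, y = -45 mm, 89 mm above the table.
- solid_roller: Solid blue plastic roller, diameter 50 mm, 50 mm long, about 0.13 kg, lying across its lane. Origin at its centre; its y axis is the rolling axis. At the start it rests against the lip at the foot of one of the lanes (either one), its centre at ramp x = -130 mm and 69 mm above the table. Smooth and slippery (friction about 0.3), rolls freely.
- pipe_offcut: Copper pipe offcut, outer diameter 50 mm, 50 mm long, about 0.13 kg, lying across the other lane in the same way. Origin at its centre; its y axis is the rolling axis. Smooth and slippery (friction about 0.3), rolls freely.
- brass_mass: Bystander: knobbed brass balance mass, 28 mm across, 42 mm high, standing on the base board at the -y side of the ramp. Origin under its centre.
- peg_a: Bystander: wooden clothes peg, 72 x 13 x 10 mm, lying on the base board at the -y side of the ramp. Origin under its centre.
- peg_b: Bystander: wooden clothes peg, 72 x 13 x 10 mm, lying on the 18 mm thick cutting board at the right of the table. Origin under its centre.
- syringe: Bystander: small plastic syringe, 130 mm long, 14 mm thick, lying on the cutting board. Origin under its barrel.
- jug: Bystander: glass jug with handle, 120 mm across, 125 mm high, at the far left. Origin under its centre.
- black_mug: Bystander: black mug, 80 mm across, 95 mm high, at the left. Origin under its centre.
- filter_bowl: Bystander: white bowl, 90 mm across, 45 mm high, at the near right. Origin under its centre.
There are look-alikes about, which are no part of the job. There is more than one size of the pipe_offcut; the one meant has the size given above. Leave any green look-alike of the solid_roller alone.

How it is judged:
By the outcome, as a careful person would: the job done as asked, in the order asked, and still so for the second after the job is handed in, with the robot touching nothing.
It also fails if it takes over 54 s, if anything falls off the work surface, if the arm or the gripper's body presses on something with over 40 N, if the wrist force passes 120 N, or if a joint passes its speed limit or range.

### The arm

A 7-joint arm with a two-finger parallel gripper is mounted at the origin on the work surface. World frame = base frame: x ahead of the robot, y to its left, z up, the work surface at z = 0. Lengths are in m, angles in rad, forces in N, time in s.
With the tool pointing down it reaches from about 0.4 to 0.85 m from the base axis. Payload 10.4 kg.
Tool frame: the origin (TCP) lies on the centre line of the jaws, within the pads' length; the fingertips stand r.tip_extent ahead of it and the grasp point (between the pads) lies 3 mm ahead of it (r.tip_extent is the distance from the TCP to the fingertips, in m); z points along the fingers, y is the direction in which the jaws open and shut (so a half turn about z gives the same grasp; the last joint's range is limited). The gripper opens to 87 mm and grips with 3 to 60 N. Pads are 19 mm wide; open, the fingers measure 117 mm over their backs; the gripper's body (75 mm by 190 mm) begins 51 mm behind the grasp point.
Start: joints at [1.134, 0.332, -0.065, 1.46, 0.022, 1.35, -0.088], TCP at [0.251, -0.572, 0.245] pointing down, gripper open.
Joint ranges: [-2.6, 2.6], [-0.5, 2.12], [-1.47, 1.34], [0.16, 2.42], [-1.27, 4.41], [0.06, 2.06], [-2.6, 2.6]. Speed limits (rad/s): [2.22, 2.22, 2.79, 2.79, 3.14, 3.14, 3.14].

### API

Orientations are given as a unit quaternion [x, y, z, w].
In Python, from bench import r gives the robot as it stands. The module is installed in compiled form; this text tells all that it offers.
- The arm moves only by the shell command python3 -m jog 'ROWS' [FORCE]. ROWS is JSON, a list of rows, each a list of 5 numbers: the shift along the tool's x, y, z in cm, then the turn about the tool's z in rad, then the closure, from 0 (fully open) to 1 (shut). A call has exactly 10 rows; each row shifts and turns the pose as measured when the row begins, along the tool's axes as they then stand; what a row does not reach is not made up. A row lasts 1/10 s, in which the tool goes at most 50 mm and 8.59 degrees, less where a joint would pass 70% of its speed; a pose out of reach is approached as far as the arm can. A call with a gripper value outside its range is refused whole. The fingers move at their own pace and stop on an object; FORCE is the grip in N (left out, the last holds). Time passes only in rows, so rows that do not move let the fingers close, or fill a call up. It gives the time, the measured TCP pose, the force and the opening at its end, in the units of the state.
- r.read_state(): the state, without advancing time (a new reading comes with each control period).
- r.camera(name): name is "scene" or "top" or "wrist"; returns a dict with "pixels" (400x640x3 uint8, red, green, blue), "fx", "fy", "cx", "cy" (pixels), "camera_from_world" (4x4, takes a point from world to camera coordinates). Camera axes: x right, y up, looking along -z (the intrinsics and any distortion apply to the point x, -y, -z); pixel columns grow to the right and rows downward; lengths in m; the calibration is good to about 2 mm. A picture is of the moment at which its call begins. There is no depth.
- r.close_job(): hands the job in, once; it reports no verdict.
The state is a dict: "time": time; "joint_positions": joint angles; "joint_vel": joint speeds; "joint_torque": joint torques, N m; "ee_pos": TCP position; "eef_rot": TCP orientation; "ft_force": force on the tool from outside, world axes, zero at the start; "torque": the same for the moment, N m; "width": finger opening in m.
Only numpy, scipy, OpenCV 4.12 (cv2) and the standard library are available. Lean on these libraries where they do the work, as an engineer would, in place of code of your own. Each camera call takes 0.05 s, during which the arm holds its last target. There are 200 camera calls.

## Working session

There is one attempt and no reset: what is moved stays moved. The work goes in short steps, Python scripts to look and compute and a shell command to move; the robot and the scene stay as the last step left them, time stands still between calls to the robot, and variables do not carry over. Pictures are saved under pics/ and viewed, about 8 in all and at most 12, crops included, and the job is handed in when it is done.

```bash
mkdir -p pics; python3 - <<'E'
from bench import r
import cv2,numpy as np
s=r.read_state();print({k:np.round(v,3).tolist() for k,v in s.items()},r.tip_extent)
for n in("scene","top"):
    c=r.camera(n);cv2.imwrite(f"pics/{n}0.png",c["pixels"][:,:,::-1]);print(n,c["fx"],c["fy"],c["cx"],c["cy"],np.round(c["camera_from_world"],4).tolist(),[k for k in c])
E
```

```text
{'time': 0.0, 'joint_positions': [1.134, 0.333, -0.065, 1.461, 0.022, 1.35, -0.089], 'joint_vel': [0.0, 0.0, -0.001, 0.0, 0.001, -0.002, 0.0], 'joint_torque': [0.0, -62.324, 0.025, -38.99, -0.061, 0.04, 0.0], 'ee_pos': [0.251, -0.572, 0.244], 'eef_rot': [0.979, 0.205, -0.0, -0.001], 'ft_force': [-0.257, 0.269, 0.661], 'torque': [0.002, 0.005, 0.026], 'width': 0.087} 0.022
scene 402.4355338326047 402.4355338326047 322.4728036035075 192.985364610553 [[0.0354, 0.9993, -0.0117, -0.0088], [-0.8242, 0.0358, 0.5651, 0.4188], [0.5652, -0.0104, 0.8249, -1.4803], [0.0, 0.0, 0.0, 1.0]] ['pixels', 'fx', 'fy', 'cx', 'cy', 'camera_from_world']
top 416.83179626418286 416.83179626418286 316.12053163072073 194.12196229084208 [[0.0076, -1.0, -0.0048, -0.0244], [0.9818, 0.0065, 0.1897, -0.5391], [-0.1896, -0.0062, 0.9818, -1.0763], [0.0, 0.0, 0.0, 1.0]] ['pixels', 'fx', 'fy', 'cx', 'cy', 'camera_from_world']
```

View pics/top0.png

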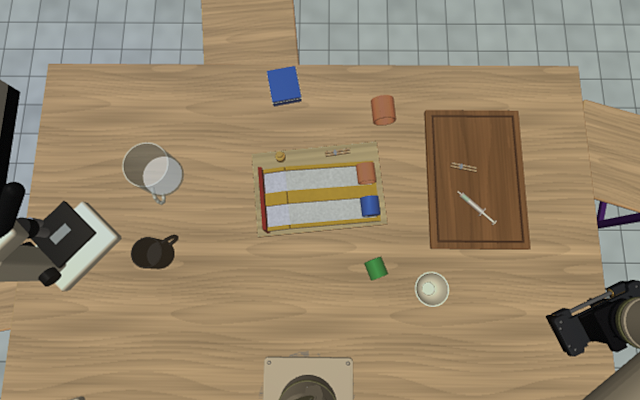

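View pics/scene0.png

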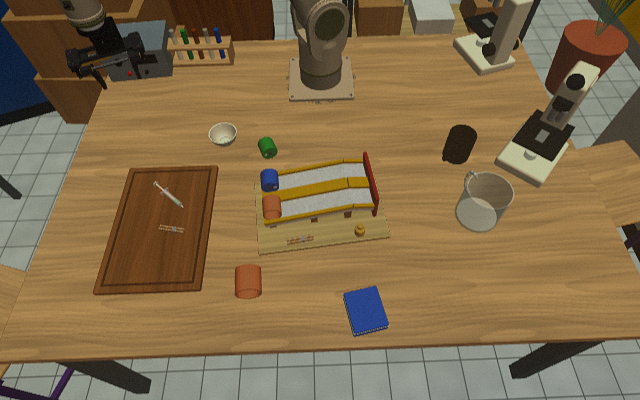

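The top view shows the ramp at about (320,190), uphill towards the left (world +y), with the red stop at (264,200). Candidates:
- **Blue:** (370,206) is in the near lane. The green one at (376,268) is the look-alike.
- **Copper:** (366,173) is in the far lane. The one at (383,110) is larger and standing on the table, so it's the look-alike.

The blue and copper ones lying in the lanes fit the description. Next, an enlarged crop to confirm, and a ray-cast fit.

```bash
cat > h.py <<'E'
from bench import r
import cv2,numpy as np
def ray(c,u,v,z):
    M=np.array(c["camera_from_world"]);R,t=M[:3,:3],M[:3,3];o=-R.T@t
    d=R.T@np.array([(u-c["cx"])/c["fx"],-(v-c["cy"])/c["fy"],-1]);return o+d*(z-o[2])/d[2]
def proj(c,P):
    p=np.array(c["camera_from_world"])@np.append(P,1);return np.array([c["cx"]-c["fx"]*p[0]/p[2],c["cy"]+c["fy"]*p[1]/p[2]])
def masks(c):
    h=cv2.cvtColor(c["pixels"],cv2.COLOR_RGB2HSV)
    return dict(blue=cv2.inRange(h,(108,120,60),(125,255,255)),copper=cv2.inRange(h,(4,110,110),(14,200,255)),red=cv2.inRange(h,(0,200,60),(4,255,255))|cv2.inRange(h,(174,170,60),(180,255,255)),yellow=cv2.inRange(h,(18,200,120),(28,255,255)))
E
python3 - <<'E'
from h import *
for n,(x,y,w,hh) in dict(top=(240,85,170,150),scene=(220,130,180,150)).items():
    c=r.camera(n)
    for k,m in masks(c).items():
        for q in cv2.findContours(m,0,2)[0]:
            if cv2.contourArea(q)>40:
                b=cv2.minAreaRect(q);print(n,k,cv2.contourArea(q),np.round(b[0],1),np.round(b[1],1),round(b[2],1),cv2.boundingRect(q), np.round(ray(c,*b[0],.101 if k=="red" else .069),3))
    cv2.imwrite(f"pics/{n}1.png",cv2.resize(c["pixels"][y:y+hh,x:x+w,::-1],None,fx=4,fy=4,interpolation=cv2.INTER_CUBIC))
E
```

```text
top blue 286.5 [369.6 205.3] [19.1 17.2] 82.9 (360, 196, 20, 20) [ 0.507 -0.162  0.069]
top blue 828.5 [283.5  83.8] [31.3 28.3] 79.2 (267, 67, 34, 35) [0.851 0.073 0.069]
top copper 44.0 [486.5 245.2] [ 4.9 25.2] 87.1 (474, 243, 26, 6) [ 0.404 -0.464  0.069]
top copper 230.0 [489.5 227.5] [23. 17.] 90.0 (481, 216, 18, 24) [ 0.45  -0.475  0.069]
top copper 96.0 [522.1 233.5] [23.9 41.7] 30.5 (502, 210, 28, 38) [ 0.435 -0.559  0.069]
top copper 41.0 [522.3 193. ] [30.  4.] 85.2 (520, 178, 5, 31) [ 0.543 -0.569  0.069]
top copper 362.5 [511.  207.6] [63.7 14.4] 85.2 (505, 176, 16, 64) [ 0.503 -0.535  0.069]
top copper 327.0 [365.6 172.6] [20.7 17.7] 82.9 (356, 162, 20, 22) [ 0.596 -0.153  0.069]
top copper 66.0 [519.3 156.9] [42.2  4.2] 85.0 (516, 136, 8, 43) [ 0.642 -0.569  0.069]
top copper 1105.5 [483.7 168.1] [103.4  24.3] 83.7 (466, 118, 31, 102) [ 0.61  -0.471  0.069]
top copper 851.0 [450.4 176.9] [118.4  21.3] 88.0 (438, 118, 25, 119) [ 0.585 -0.38   0.069]
top copper 585.0 [382.8 109.6] [29.5 23.1] 84.8 (371, 95, 25, 30) [ 0.776 -0.204  0.069]
scene blue 1351.0 [365.7 308.8] [
[... 354 characters left out ...]
 209. ] [ 8.  42.2] 14.0 (149, 188, 15, 42) [ 0.588 -0.461  0.069]
scene copper 63.0 [209.1 201. ] [ 5.  32.2] 7.6 (205, 185, 9, 33) [ 0.568 -0.32   0.069]
scene copper 57.0 [163.4 180.1] [ 8.2 15.3] 8.1 (159, 173, 10, 16) [ 0.491 -0.459  0.069]
scene copper 1460.0 [595.9  37.4] [65.1 32.2] 16.4 (565, 20, 63, 36) [-0.099  1.026  0.069]
scene yellow 178.5 [307.6 212.4] [ 5.9 90. ] 78.9 (264, 205, 89, 20) [ 0.616 -0.052  0.069]
scene yellow 627.5 [304.5 189.9] [11.4 86.1] 80.9 (262, 178, 86, 22) [ 0.543 -0.06   0.069]
scene yellow 164.5 [358.  181.5] [ 9. 20.] 90.0 (348, 177, 21, 10) [0.52  0.091 0.069]
scene yellow 110.5 [309.9 166.5] [ 2.7 65.5] 78.9 (278, 159, 65, 16) [ 0.461 -0.043  0.069]
```

View pics/top1.png

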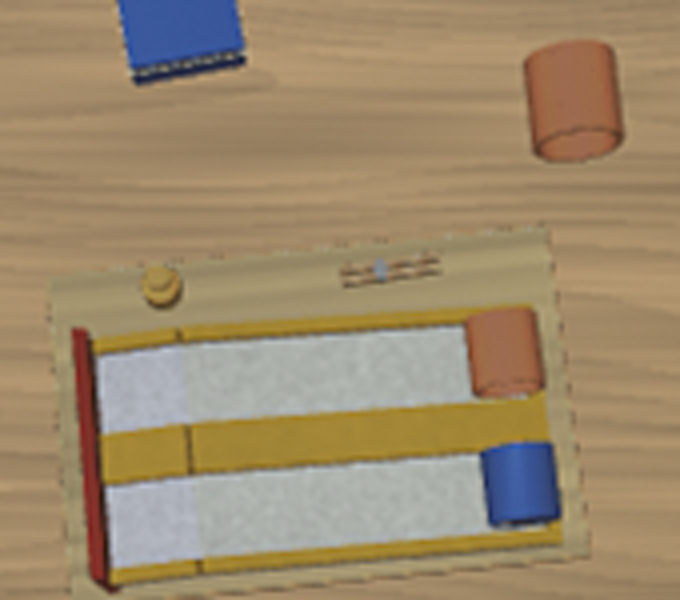

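The crop shows the board corners at crop (48,280), (545,228), (588,555) and (72,598). The in-lane pipe is smaller than the upper one, so it's the one meant, and blue is in the near (+y) lane. Now I'll fit the ramp pose.

```bash
python3 - <<'E'
from h import *
from scipy.spatial.transform import Rotation as Ro
c=r.camera("top")
px=[(48,280),(545,228),(588,555),(72,598)]
W=np.array([ray(c,240+u/4,85+v/4,.012)[:2] for u,v in px]);L=np.array([(.18,-.15),(-.18,-.15),(-.18,.09),(.18,.09)])
# rigid 2D fit
a=W-W.mean(0);b=L-L.mean(0);th=np.arctan2((b[:,0]*a[:,1]-b[:,1]*a[:,0]).sum(),(a*b).sum())
R=np.array([[np.cos(th),-np.sin(th)],[np.sin(th),np.cos(th)]]);t=W.mean(0)-R@L.mean(0)
print("yaw",np.degrees(th),"t",t,"res mm",np.round(1e3*(W-L@R.T-t),1).tolist())
f=lambda x,y:R@[x,y]+t
for n in [(-.13,.045),(-.13,-.045),(.119,.045),(.119,-.045),(-.2,.045)]: print(n,f(*n).round(4))
s=r.read_state();m=Ro.from_quat(s["eef_rot"]).as_matrix();print(m.round(3))
np.savez("ramp.npz",th=th,t=t)
# check with rollers
for n in("top","scene"):
    c=r.camera(n)
    for y in(.045,-.045):print(n,proj(c,np.append(f(-.13,y),.069)).round(1))
E
```

```text
yaw 95.95846721402734 t [ 0.5345369  -0.02956487] res mm [[-5.5, -1.3], [-2.0, 1.3], [1.2, 1.2], [6.3, -1.3]]
(-0.13, 0.045) [ 0.5033 -0.1635]
(-0.13, -0.045) [ 0.5928 -0.1542]
(0.119, 0.045) [0.4774 0.0841]
(0.119, -0.045) [0.5669 0.0935]
(-0.2, 0.045) [ 0.5105 -0.2332]
[[ 0.916  0.402 -0.   ]
 [ 0.402 -0.916  0.001]
 [-0.    -0.001 -1.   ]]
top [370.  206.6]
top [366.  173.7]
scene [267.6 179.9]
scene [269.6 206.4]
```

```bash
python3 -m jog '[[0,0,0,-0.14,0.8],[0,0,0,-0.14,0.8],[0,0,0,-0.14,0.8],[0,0,0,-0.14,0.8],[0,0,0,-0.14,0.8],[0,0,0,-0.14,0.8],[0,0,0,-0.14,0.8],[0,0,0,-0.14,0.8],[0,0,0,-0.14,0.8],[0,0,0,0,0.8]]' 20
cat >> h.py <<'E'
from scipy.spatial.transform import Rotation as Ro
def rel(target=None):
    d=np.load("ramp.npz");th,t=d["th"],d["t"];s=r.read_state();m=Ro.from_quat(s["eef_rot"]).as_matrix()
    p=s["ee_pos"];R=np.array([[np.cos(th),-np.sin(th)],[np.sin(th),np.cos(th)]])
    q=R.T@(np.array(p[:2])-t);e=th-np.arctan2(m[1,0],m[0,0])
    print("t",s["time"],"ramp xy mm",(1e3*q).round(1),"tip z",round(1e3*(p[2]-r.tip_extent),1),"turn tool z",round(-e,3),"F",np.round(s["ft_force"],1),"w",s["width"])
    if target is not None:
        x,y,z=target;w=np.append(R@[x,y]+t,z+r.tip_extent)-p;print("tool cm",(m.T@w*100).round(2))
E
python3 -c "
from h import *
rel((-.2,.045,.16))"
```

```text
time: 1.35
ee_pos: [0.2512, -0.5719, 0.2439]
eef_rot: [0.651, 0.759, 0.0, -0.001]
ft_force: [-0.6, -0.8, 0.1]
width: 0.0197
t 1.35 ramp xy mm [-510.   338.2] tip z 221.9 turn tool z 0.05 F [-0.6 -0.8  0.1] w 0.01974829199140642
tool cm [29.5  30.82  6.21]
```

```bash
python3 -m jog '[[2,2,0,0.05,0.8],[2.5,2.5,0.5,0,0.8],[3,3,0.5,0,0.8],[3,3,0.5,0,0.8],[3,3,0.5,0,0.8],[3,3,0.5,0,0.8],[3,3,0.5,0,0.8],[3,3,0.5,0,0.8],[3,3,0.5,0,0.8],[2,2,0.5,0,0.8]]'
python3 - <<'E'
from h import *
rel((-.2,.045,.058))
c=r.camera("wrist");cv2.imwrite("pics/w1.png",c["pixels"][:,:,::-1])
for k in("blue","copper"):
  for q in cv2.findContours(masks(c)[k],0,2)[0]:
    if cv2.contourArea(q)>300:
      b=cv2.minAreaRect(q);print(k,b)
d=np.load("ramp.npz");th,t=d["th"],d["t"];R=np.array([[np.cos(th),-np.sin(th)],[np.sin(th),np.cos(th)]])
for n,p in dict(bl=(-.13,.045,.069),co=(-.13,-.045,.069),lipL=(-.155,.073,.051),lipR=(-.155,-.073,.051),midA=(-.155,.017,.051),midB=(-.155,-.017,.051)).items(): print(n,proj(c,np.append(R@p[:2]+t,p[2])).round(0))
E
```

```text
time: 2.35
ee_pos: [0.5077, -0.2699, 0.1976]
eef_rot: [0.693, 0.721, -0.001, 0.001]
ft_force: [0.2, -0.9, 1.2]
width: 0.0176
t 2.35 ramp xy mm [-236.3   51.6] tip z 175.6 turn tool z -0.063 F [ 0.2 -0.9  1.2] w 0.01756722032982779
tool cm [ 3.7   0.43 11.75]
blue ((322.84527587890625, 56.615447998046875), (69.83026123046875, 70.87422943115234), 86.00909423828125)
copper ((594.5, 134.5), (61.0, 53.0), 90.0)
copper ((620.0, 132.0), (72.0, 38.0), 90.0)
copper ((444.5496520996094, 47.56582260131836), (70.57110595703125, 91.036376953125), 84.98688507080078)
bl [317.  62.]
co [434.  54.]
lipL [286.  99.]
lipR [460.  88.]
midA [352.  95.]
midB [393.  92.]
```

View pics/w1.png

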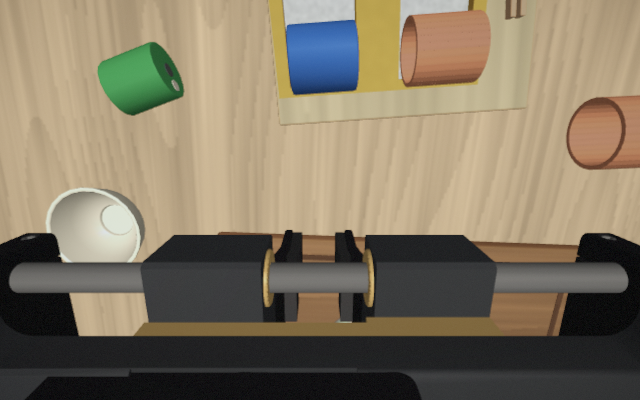

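The wrist view shows blue at (323,57) and the in-lane pipe at (445,48), with the lip edge at row ~97. The ramp estimate is about 4 mm off sideways, so I'll correct that.

```bash
python3 -m jog '[[0.5,0.2,0.5,-0.06,0.8],[0.5,0.2,1.5,0,0.8],[0.5,0.1,1.5,0,0.8],[0.5,0.1,1.5,0,0.8],[0.5,0.1,1.5,0,0.8],[0.5,0.1,1.5,0,0.8],[0,0,1.5,0,0.8],[0,0,1.5,0,0.8],[0,0,0.5,0,0.8],[0,0,0,0,0.8]]'
python3 - <<'E'
from h import *
d=np.load("ramp.npz");np.savez("ramp.npz",th=d["th"],t=d["t"]+[.004,.001])
rel((-.165,.045,.058))
E
```

```text
time: 3.4
ee_pos: [0.5122, -0.235, 0.0712]
eef_rot: [0.685, 0.729, -0.001, -0.001]
ft_force: [0.2, 0.7, 0.6]
width: 0.0175
t 3.4 ramp xy mm [-202.6   47.6] tip z 49.2 turn tool z -0.042 F [0.2 0.7 0.6] w 0.01746552595638103
tool cm [ 3.76  0.1  -0.88]
```

```bash
python3 -m jog '[[0,0.1,-0.6,-0.04,0.8],[0,0,-0.5,0,0.8],[0.4,0,0,0,0.8],[0.7,0,0,0,0.8],[0.7,0,0,0,0.8],[0.7,0,0,0,0.8],[0.6,0,0,0,0.8],[0.5,0,0,0,0.8],[0.5,0,-0.06,0,0.8],[0.5,0,-0.06,0,0.8]]'
python3 -c "
from h import *
rel((.06,.045,.088))
c=r.camera('wrist');cv2.imwrite('pics/w2.png',c['pixels'][:,:,::-1])"
```

```text
time: 4.4
ee_pos: [0.5085, -0.1862, 0.0851]
eef_rot: [0.674, 0.739, -0.001, -0.0]
ft_force: [-0.1, -0.3, 0.0]
width: 0.0174
t 4.4 ramp xy mm [-153.7   46.3] tip z 63.1 turn tool z -0.011 F [-0.1 -0.3  0. ] w 0.01742042583375466
tool cm [21.37 -0.11 -2.51]
```

View pics/w2.png

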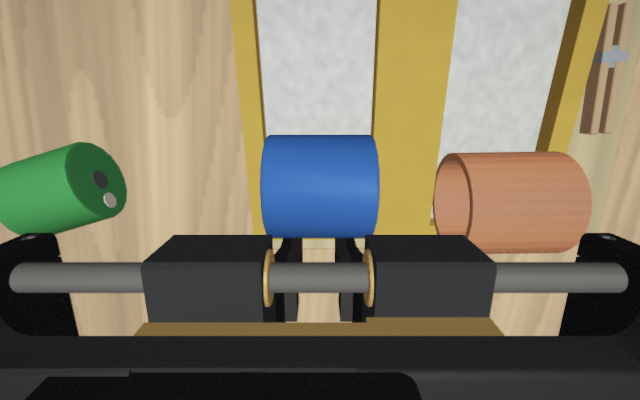

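The wrist view shows blue at (320,187), centred on both fingers and in its lane. The pipe at (512,202) is untouched. Now the push.

```bash
python3 -m jog '[[0.6,0,-0.08,-0.01,0.8],[0.9,0,-0.11,0,0.8],[0.9,0,-0.11,0,0.8],[0.9,0,-0.11,0,0.8],[0.9,0,-0.11,0,0.8],[0.9,0,-0.11,0,0.8],[0.9,0,-0.11,0,0.8],[0.9,0,-0.11,0,0.8],[0.9,0,-0.11,0,0.8],[0.9,0,-0.11,0,0.8]]'
python3 -c "
from h import *
rel((.06,.045,.088))
c=r.camera('wrist')
for q in cv2.findContours(masks(c)['blue'],0,2)[0]:
  if cv2.contourArea(q)>300: print(cv2.minAreaRect(q))"
```

```text
time: 5.45
ee_pos: [0.4987, -0.0917, 0.0969]
eef_rot: [0.669, 0.743, -0.001, -0.0]
ft_force: [-0.8, 0.5, -0.1]
width: 0.0173
t 5.45 ramp xy mm [-58.7  46.1] tip z 74.9 turn tool z -0.0 F [-0.8  0.5 -0.1] w 0.01726775493113526
tool cm [11.87  0.11 -1.33]
((320.5, 186.0), (102.0, 117.0), 90.0)
```

```bash
python3 -m jog '[[0.9,0,-0.11,0,0.8],[0.9,0,-0.11,0,0.8],[0.9,0,-0.11,0,0.8],[0.9,0,-0.11,0,0.8],[0.9,0,-0.11,0,0.8],[0.8,0,-0.1,0,0.8],[0.7,0,-0.08,0,0.8],[0.6,0,-0.07,0,0.8],[0.5,0,-0.06,0,0.8],[0.4,0,-0.05,0,0.8]]'
python3 -c "
from h import *
rel((.06,.045,.088))
c=r.camera('wrist')
for q in cv2.findContours(masks(c)['blue'],0,2)[0]:
  if cv2.contourArea(q)>300: print(cv2.minAreaRect(q))"
```

```text
time: 6.5
ee_pos: [0.4901, -0.009, 0.1069]
eef_rot: [0.669, 0.743, -0.001, -0.0]
ft_force: [-1.4, -1.1, -0.3]
width: 0.0172
t 6.5 ramp xy mm [24.5 46.2] tip z 84.9 turn tool z 0.001 F [-1.4 -1.1 -0.3] w 0.017150569734518412
tool cm [ 3.55  0.12 -0.32]
((320.0, 186.5), (103.0, 118.0), 90.0)
```

Still in contact. Now slowly over the crest.

```bash
python3 -m jog '[[0.4,0,-0.05,0,0.8],[0.4,0,-0.05,0,0.8],[0.4,0,-0.05,0,0.8],[0.4,0,-0.05,0,0.8],[0.4,0,-0.05,0,0.8],[0.4,0,-0.05,0,0.8],[0.4,0,-0.05,0,0.8],[0.4,0,-0.05,0,0.8],[0.4,0,0,0,0.8],[0.4,0,0,0,0.8]]'
python3 -c "
from h import *
rel((.06,.045,.088))
c=r.camera('wrist');cv2.imwrite('pics/w3.png',c['pixels'][:,:,::-1])
for q in cv2.findContours(masks(c)['blue'],0,2)[0]:
  if cv2.contourArea(q)>300: print(cv2.minAreaRect(q))"
```

```text
time: 7.55
ee_pos: [0.4855, 0.0342, 0.1111]
eef_rot: [0.669, 0.743, -0.001, -0.0]
ft_force: [0.1, 0.2, -0.2]
width: 0.0175
t 7.55 ramp xy mm [67.9 46.3] tip z 89.1 turn tool z 0.001 F [ 0.1  0.2 -0.2] w 0.01751512203485426
tool cm [-0.79  0.13  0.12]
((320.0, 145.5), (101.0, 116.0), 90.0)
```

```bash
python3 -m jog '[[0,0,0,0,0.8],[0,0,0,0,0.8],[0,0,0,0,0.8],[0,0,0,0,0.8],[0,0,0,0,0.8],[0,0,0,0,0.8],[0,0,0,0,0.8],[0,0,0,0,0.8],[0,0,0,0,0.8],[0,0,0,0,0.8]]'
python3 -c "
from h import *
rel((-.2,-.045,.16))
c=r.camera('wrist');cv2.imwrite('pics/w4.png',c['pixels'][:,:,::-1])
for q in cv2.findContours(masks(c)['blue'],0,2)[0]:
  if cv2.contourArea(q)>300: print(cv2.minAreaRect(q))"
```

```text
time: 8.6
ee_pos: [0.4854, 0.0345, 0.1111]
eef_rot: [0.669, 0.743, -0.001, -0.0]
ft_force: [-0.5, 0.2, -0.1]
width: 0.0172
t 8.6 ramp xy mm [68.2 46.3] tip z 89.1 turn tool z 0.001 F [-0.5  0.2 -0.1] w 0.017159973211378934
tool cm [-26.83   9.09  -7.1 ]
((319.9999694824219, 145.99998474121094), (115.99998474121094, 101.99998474121094), -0.0)
```

View pics/w4.png

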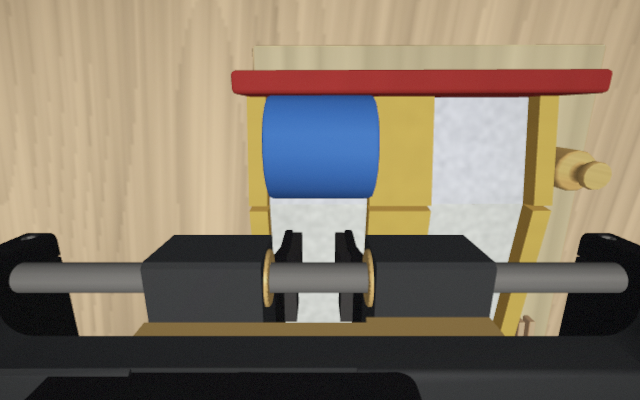

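Blue rests against the red stop: (320,146), past the crest line at row ~207. Now lift, go back and line up behind the pipe.

```bash
python3 -m jog '[[0,0,-2,0,0.8],[0,0,-3,0,0.8],[-1.5,0.5,-2,0,0.8],[-3,1,0,0,0.8],[-4,1.4,0,0,0.8],[-4,1.4,0,0,0.8],[-4,1.4,0,0,0.8],[-4,1.4,0,0,0.8],[-4,1.4,0,0,0.8],[-2.5,0.6,0,0,0.8]]'
python3 -c "
from h import *
rel((-.2,-.045,.061))"
```

```text
time: 9.65
ee_pos: [0.6091, -0.2292, 0.1847]
eef_rot: [0.665, 0.746, -0.001, 0.001]
ft_force: [0.0, 0.5, -0.4]
width: 0.0171
t 9.65 ramp xy mm [-206.9  -49.4] tip z 162.7 turn tool z 0.011 F [ 0.   0.5 -0.4] w 0.01707339347537408
tool cm [ 0.72 -0.42 10.17]
```

```bash
python3 -m jog '[[0,-0.4,1,0.01,0.8],[0,0,1.7,0,0.8],[0,0,1.7,0,0.8],[0,0,1.7,0,0.8],[0,0,1.6,0,0.8],[0,0,1.2,0,0.8],[0,0,0.8,0,0.8],[0,0,0.3,0,0.8],[0,0,0,0,0.8],[0,0,0,0,0.8]]'
python3 -c "
from h import *
rel((-.16,-.045,.061))
c=r.camera('wrist');cv2.imwrite('pics/w5.png',c['pixels'][:,:,::-1])"
```

```text
time: 10.65
ee_pos: [0.6042, -0.2317, 0.0782]
eef_rot: [0.671, 0.741, -0.001, 0.0]
ft_force: [-0.0, -0.5, -0.1]
width: 0.0173
t 10.65 ramp xy mm [-208.9  -44.2] tip z 56.2 turn tool z -0.005 F [-0.  -0.5 -0.1] w 0.017315823030794295
tool cm [ 4.88  0.06 -0.49]
```

View pics/w5.png

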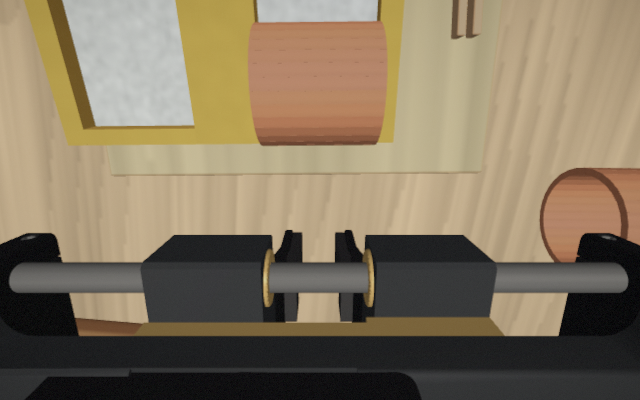

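The pipe at (318,83) is centred on the fingers (320) in its lane. The large look-alike at (595,215) is clear of the gripper.

```bash
python3 -m jog '[[0,0,-0.5,0,0.8],[0.4,0,0,0,0.8],[0.7,0,0,0,0.8],[0.8,0,0,0,0.8],[0.8,0,0,0,0.8],[0.7,0,0,0,0.8],[0.7,0,0,0,0.8],[0.6,0,-0.04,0,0.8],[0.5,0,-0.06,0,0.8],[0.5,0,-0.06,0,0.8]]'
python3 -c "
from h import *
rel((.06,-.045,.088))
c=r.camera('wrist')
for q in cv2.findContours(masks(c)['copper'],0,2)[0]:
  if cv2.contourArea(q)>1500: print(cv2.minAreaRect(q))"
```

```text
time: 11.7
ee_pos: [0.599, -0.17, 0.0873]
eef_rot: [0.671, 0.741, -0.0, 0.002]
ft_force: [-0.0, -0.0, -0.6]
width: 0.0173
t 11.7 ramp xy mm [-147.   -45.5] tip z 65.3 turn tool z -0.005 F [-0.  -0.  -0.6] w 0.017277194798872714
tool cm [20.69 -0.14 -2.34]
((318.37872314453125, 217.73809814453125), (46.47345733642578, 119.16999816894531), 83.59564971923828)
((317.9320373535156, 152.50157165527344), (119.31681823730469, 45.15693283081055), 5.806726932525635)
```

```bash
python3 -m jog '[[0.6,0,-0.07,0,0.8],[0.9,0,-0.11,0,0.8],[0.9,0,-0.11,0,0.8],[0.9,0,-0.11,0,0.8],[0.9,0,-0.11,0,0.8],[0.9,0,-0.11,0,0.8],[0.9,0,-0.11,0,0.8],[0.9,0,-0.11,0,0.8],[0.9,0,-0.11,0,0.8],[0.9,0,-0.11,0,0.8]]'
python3 -c "
from h import *
rel((.06,-.045,.088))
c=r.camera('wrist');cv2.imwrite('pics/w6.png',c['pixels'][:,:,::-1])"
```

```text
time: 12.75
ee_pos: [0.5896, -0.0756, 0.0988]
eef_rot: [0.671, 0.741, -0.0, 0.002]
ft_force: [0.1, -0.5, 0.4]
width: 0.0175
t 12.75 ramp xy mm [-52.1 -45.9] tip z 76.8 turn tool z -0.005 F [ 0.1 -0.5  0.4] w 0.01750424337699467
tool cm [11.21 -0.15 -1.16]
```

View pics/w6.png

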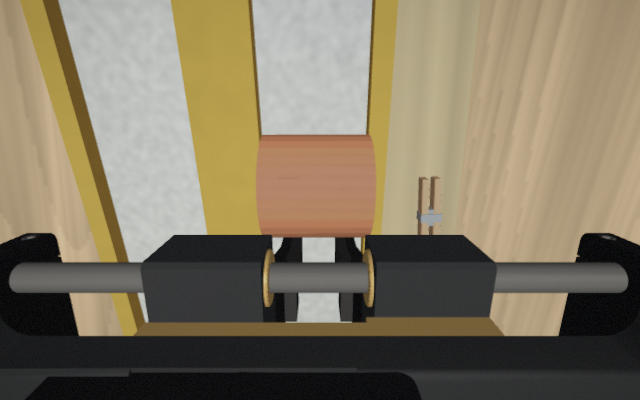

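The pipe is square in its lane at (316,186), in contact with both fingers. Continuing up, then slowly over the crest.

```bash
python3 -m jog '[[0.9,0,-0.1,0,0.8],[0.9,0,-0.1,0,0.8],[0.9,0,-0.1,0,0.8],[0.9,0,-0.1,0,0.8],[0.9,0,-0.1,0,0.8],[0.8,0,-0.1,0,0.8],[0.6,0,-0.08,0,0.8],[0.5,0,-0.06,0,0.8],[0.4,0,-0.05,0,0.8],[0.4,0,-0.05,0,0.8]]'
python3 -m jog '[[0.4,0,-0.05,0,0.8],[0.4,0,-0.05,0,0.8],[0.4,0,-0.05,0,0.8],[0.4,0,-0.05,0,0.8],[0.4,0,-0.05,0,0.8],[0.4,0,-0.05,0,0.8],[0.4,0,-0.05,0,0.8],[0.4,0,-0.05,0,0.8],[0.4,0,0,0,0.8],[0.4,0,0,0,0.8]]'
python3 -m jog '[[0,0,0,0,0.8],[0,0,0,0,0.8],[0,0,0,0,0.8],[0,0,0,0,0.8],[0,0,0,0,0.8],[0,0,0,0,0.8],[0,0,0,0,0.8],[0,0,0,0,0.8],[0,0,0,0,0.8],[0,0,0,0,0.8]]'
python3 -c "
from h import *
rel((.06,-.045,.088))
c=r.camera('wrist');cv2.imwrite('pics/w7.png',c['pixels'][:,:,::-1])"
```

```text
time: 13.8
ee_pos: [0.5817, 0.0041, 0.1079]
eef_rot: [0.671, 0.742, -0.0, 0.002]
ft_force: [-0.6, 0.1, 0.8]
width: 0.0176
time: 14.8
ee_pos: [0.5772, 0.0471, 0.112]
eef_rot: [0.671, 0.742, -0.0, 0.001]
ft_force: [0.6, -0.8, -0.2]
width: 0.0175
time: 15.8
ee_pos: [0.5772, 0.047, 0.1119]
eef_rot: [0.671, 0.742, -0.0, 0.001]
ft_force: [0.3, 0.5, -0.2]
width: 0.0174
t 15.8 ramp xy mm [ 71.2 -46.3] tip z 89.9 turn tool z -0.004 F [ 0.3  0.5 -0.2] w 0.017415604006682444
tool cm [-1.12 -0.12  0.2 ]
```

View pics/w7.png

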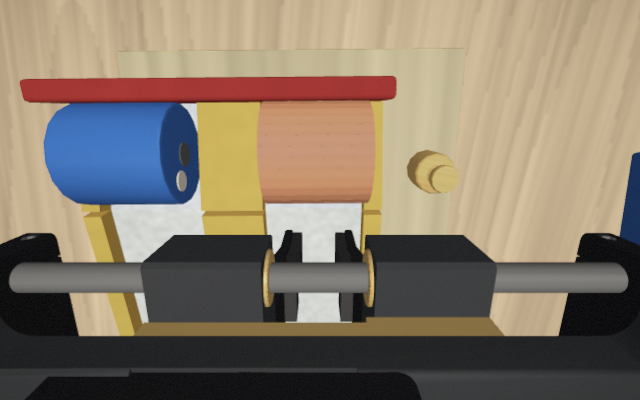

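Both are seated against the red stop, blue at (122,153) and the pipe at (317,152), and the brass mass is standing. Now retreat upward and back, and do a last check.

```bash
python3 -m jog '[[0,0,-2,0,0.8],[0,0,-3,0,0.8],[0,0,-3,0,0.8],[-2,0,-3,0,0.8],[-3,0,-2,0,0.8],[-4,0,0,0,0.8],[-4,0,0,0,0.8],[-4,0,0,0,0.8],[-3,0,0,0,0.8],[0,0,0,0,0.8]]'
python3 -m jog '[[-2,0,0,0,0.8],[-3,0,0,0,0.8],[-4,0,0,0,0.8],[-4,0,0,0,0.8],[-4,0,0,0,0.8],[-3,0,0,0,0.8],[-2,0,0,0,0.8],[0,0,0,0,0.8],[0,0,0,0,0.8],[0,0,0,0,0.8]]'
python3 -c "
from h import *
rel()
c=r.camera('scene');cv2.imwrite('pics/s9.png',c['pixels'][:,:,::-1])
c=r.camera('top')
for k in('blue','copper'):
  for q in cv2.findContours(masks(c)[k],0,2)[0]:
    b=cv2.minAreaRect(q)
    if cv2.contourArea(q)>100 and b[0][0]<420: print(k,np.round(b[0]),ray(c,*b[0],.089).round(3))
d=np.load('ramp.npz');R=Ro.from_euler('z',float(d['th'])).as_matrix()[:2,:2]
for y in(.045,-.045):print('seat',(R@[.119,y]+d['t']).round(3))"
```

```text
time: 16.85
ee_pos: [0.5976, -0.1574, 0.2482]
eef_rot: [0.669, 0.743, -0.0, 0.002]
ft_force: [0.6, 0.6, -0.3]
width: 0.0175
time: 17.85
ee_pos: [0.624, -0.3756, 0.2475]
eef_rot: [0.666, 0.746, 0.001, 0.0]
ft_force: [0.2, 0.3, -0.4]
width: 0.0172
t 17.85 ramp xy mm [-354.  -49.] tip z 225.5 turn tool z 0.01 F [ 0.2  0.3 -0.4] w 0.017167089364754796
blue [274. 213.] [0.482 0.088 0.089]
blue [283.  84.] [0.841 0.072 0.089]
copper [271. 180.] [0.57  0.098 0.089]
copper [383. 110.] [ 0.768 -0.201  0.089]
seat [0.481 0.085]
seat [0.571 0.094]
```

View pics/s9.png

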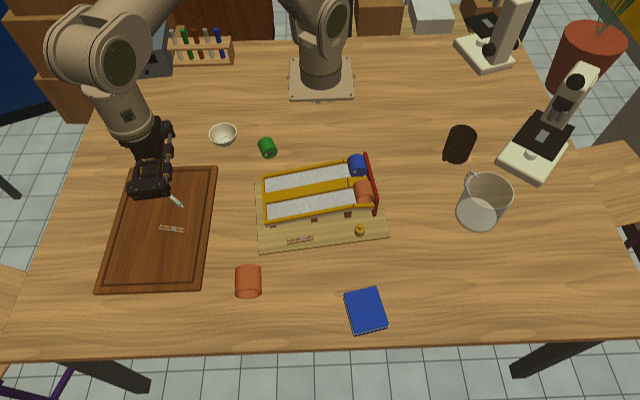

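The scene view shows blue at (357,165) and the pipe at (364,190), both at the red stop. Everything else is where it was, and the arm is clear.

```bash
python3 -c "
from bench import r
print(r.close_job())"
```

```text
the job is handed in; nothing more can be done
None
```

I pushed the blue roller first and then the 50 mm copper pipe offcut up their lanes and over the crest. Both rest in the dip against the red stop. I used only the fingers, and nothing was lifted.

- **Position:** the last top view puts each roller within about 4 mm of its seat. Blue is at (0.482, 0.088) against a seat at (0.481, 0.085), and the pipe is at (0.570, 0.098) against (0.571, 0.094).
- **Staying put:** both were at rest against the stop when I pulled the arm back, and still there 2 s later.
- **Other things:** the pegs, brass mass, jug, mug, bowl, green roller and large pipe look unmoved in the last picture. The arm hides part of the syringe there, but it never came near it.
- **Forces and time:** the wrist force readings I took stayed under about 2 N. I handed the job in at about 18 s.
- **One disagreement:** my first ramp fit was about 4 mm off sideways. I corrected it from the wrist camera before pushing.

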